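# Unclamp a lock cylinder and hold it up to the inspection camera

## Robot

A 6-joint arm with a two-finger parallel gripper is mounted at the origin on a cart in front of the work surface, level with it; the furniture and walls round the work are solid. World frame = base frame: x ahead of the robot, y to its left, z up, the work surface at z = 0. Lengths are in mm, angles in rad, forces in N, time in s.
With the tool pointing down it reaches from about 275 to 750 mm from the base axis. Payload 10.2 kg.
Tool frame: the origin (TCP) lies at the very end of the fingers, on their centre line; the grasp point (between the pads) lies 19 mm behind it; z points along the fingers, y is the line along which they close (so a half turn about z gives the same grasp; the last joint's range is limited). The gripper opens to 85 mm and grips with 20 to 120 N. Pads are 22 mm wide; open, the fingers measure 114 mm over their backs; the gripper's body (76 mm by 85 mm) begins 54 mm behind the grasp point. The pads swing forward as they close: fully open they stand 13 mm farther back than shut.
Start: joints at [1.054, 0.313, 1.498, -0, 1.331, -0.223], TCP at [152.048, 502.506, 231.294] pointing down, gripper open.
Joint ranges: [-2.94, 2.94], [-0.97, 2.17], [0.19, 2.56], [-1.23, 4.37], [0.02, 3.11], [-2.88, 2.88]. Speed limits (rad/s): [2.39, 2.39, 3.01, 3.14, 3.14, 3.14].

## Interface

Orientations are given as a unit quaternion [w, x, y, z].
In Python, from rig import * gives the robot as it stands. The module is installed in compiled form; this text tells all that it offers.
- The arm moves only by the shell command python3 -m crank 'ROWS' [FORCE]. ROWS is JSON, a list that holds one entry, the list of rows, each a list of 7 numbers: the shift along the tool's x, y, z in units of 25 mm (1.0 is 25 mm), then the turn, a rotation vector about the tool's x, y, z in units of 8 degrees (1.0 is 8 degrees), then the finger opening in mm, from 0 to 85.4. A call has exactly 8 rows; each row shifts and turns the commanded pose from where the row before left it, along the tool's axes as they then stand; what a row does not reach is not made up. A row lasts 1/10 s, in which the tool goes at most 50 mm and 8.59 degrees, less where a joint would pass 70% of its speed; a pose out of reach is approached as far as the arm can. A call is refused whole if a number of a shift passes 1 or a number of a turn 1, either way. A call with a gripper value outside its range is refused whole. The fingers move at their own pace and stop on an object; FORCE is the grip in N (left out, the last holds). Time passes only in rows, so rows that do not move let the fingers close, or fill a call up. It gives the time, the measured TCP pose, the force, the opening and the grip force at its end, in the units of the state.
- sense(): the state, without advancing time (a new reading comes with each control period).
- capture(name): name is "scene" or "top" or "wrist"; returns the picture (384x512x3 uint8, blue, green, red); there is no depth.
- camera_model(name): a dict with "fx", "fy", "cx", "cy" (pixels), "world_from_camera" (4x4, takes a point from camera to world coordinates); the wrist camera has in their place "T_tool_cam" (4x4, takes a point from camera to tool coordinates, whose origin is the TCP and whose axes are the flange's). Camera axes: x right, y up, looking along -z (the intrinsics and any distortion apply to the point x, -y, -z); pixel columns grow to the right and rows downward; lengths in mm; the calibration is good to about 2 mm. The wrist camera is an equidistant fisheye: a pixel r from the principal point sees the ray r / f radians off the axis. A picture is of the moment at which its call begins: read the wrist's pose just before it. camera_model takes no time and is no camera call.
- finish_job(): hands the job in; it is judged then, once.
The state is a dict: "time_s": time; "joints": joint angles; "dq": joint speeds; "tau": joint torques, N m; "eef_pos": TCP position; "ee_rot": TCP orientation; "force": force on the tool from outside, world axes, zero at the start; "wrist_torque": the same for the moment, N m; "grip_width": opening from 0.0 (shut) to 1.0 (fully open); "grip_force": force on a finger pad.
Only numpy, scipy, OpenCV 4.12 (cv2) and the standard library are available. Lean on these libraries where they do the work, as an engineer would, in place of code of your own. Each camera call takes 0.05 s, during which the arm holds its last target. There are 200 camera calls.

## Task

Turn the handwheel of the clamping jig anticlockwise, in as many grasps as it takes, until the slide stands fully open against its stop, then take the lock cylinder out of the jig's slot and hold it up in front of the inspection camera: its middle on the lens axis, straight above the ring engraved on the camera's foot plate, upright as it stood in the jig, with one end face looking squarely into the lens. Finish while still holding it there, still and carried by the gripper alone, leave the clamp open, never push the slide itself, and do not touch the camera stand or disturb the other things on the bench.

Things in the scene. Friction and masses are not known exactly. Their poses are not given: they have to be found in the camera images.
- jig: Clamping jig fixed to the bench: dark steel base plate 110 (x) x 235 (y) x 12 mm, y from -55 to +180. Origin on the bench under the middle of the slot; y along the slot toward the handwheel, z up. The slot is 13.6 mm wide, between walls 10 mm thick, 66 mm long, tops 24 mm above the bench; its ends have stops 8 mm high. Beyond y = 65 mm: guide rails, slide, handwheel.
- slide: Steel slide of the jig: a block with a flat tongue 22 mm wide, 6 mm thick, 58 to 64 mm above the bench, that reaches over the clamped cylinder. The wheel drives it along the jig's +y, 16 mm per rad, 48 mm in all. Axes as the jig; origin = the jig's when shut. Tongue tip 14 mm to the -y side of this origin: past the cylinder's middle when shut, at jig y = +34 mm, clear of it, when open.
- handwheel (a joint): Angle of the handwheel in rad, about the jig's z: 0 = slide shut, grows anticlockwise seen from above, 3.0 = fully open against the stop. It starts between 0 and 0.5. It turns stiffly (about 0.2 N m with the slide) and stays where it is left.
- wheel_centre (a point): Centre of the handwheel, mid-thickness, 95 mm above the bench, at jig x = -36, y = +121 mm. A level round aluminium wheel 60 mm in diameter with three spokes, rim 12 mm thick (z +-6 mm); grasp it from above across its diameter. Under it a bracket 30 x 36 mm and, beside that, the slide rise to 64 mm above the bench. The point turns with the wheel.
- work_cylinder: Nickel-plated lock cylinder of euro profile, 220 g, standing upright in the jig's slot, narrow tail down on the base plate: 63 mm long, 17 mm thick at the round upper part, 10 mm at the tail, 34 mm high; a cam at mid-length sticks up to 41 mm above the tail's underside. For its pose use work_mid: this body's own x and z axes are turned 0.16 rad about y against the profile.
- work_mid (a point): Middle of that lock cylinder: mid-length, on the axis of the round part, 25 mm above the tail's underside (37 mm above the bench in the jig). x: from the tail up to the round part, y: along the length, z: across. Here it is thickest (17 mm), the place to grip across z; it tapers below, and the cam rises 16 mm above this point. The end faces, 31 mm off along +-y, are alike.
- camera_stand: Inspection camera on a stand, fixed. Origin on the bench at the centre of the engraved ring (44 mm across) on the foot plate (x -35 to 265, y +-35, 8 mm thick). It looks along its -x; lens axis level, 200 mm above the bench. Lens 34 mm in diameter, front at x = 110 mm; camera box 44 mm square, x 154 to 218; post 20 mm thick at x = 235, 223 mm high.
- working_point (a point): The point in the air where the middle of the lock cylinder belongs: on the lens axis, 200 mm above the bench, straight above the engraved ring, 110 mm in front of the lens. Axes as the camera stand.
- spare_cylinder: A brass lock cylinder lying flat on the bench, 39 x 63 x 17 mm, origin under its centre; leave it alone.
- blue_screwdriver: Screwdriver with a blue handle, 145 mm long, lying along its y, origin under its centre; leave it alone.
- eye_loupe: Black eye loupe, 40 mm across, 38 mm high, origin under its centre; leave it alone.
Not all that is in view belongs to the job. Leave any green look-alike of the work_cylinder alone.

How it is judged:
By the outcome, as a careful person would: the job done as asked, in the order asked, and still so for the second after the job is handed in, while the arm keeps its last pose, push and grip.
It also fails if it takes over 64 s, if anything falls off the work surface, if the arm or the gripper's body presses on something with over 40 N, if the wrist force passes 120 N, or if a joint passes its speed limit or range.

## Working session

There is one attempt and no reset: what is moved stays moved. The work goes in short steps, Python scripts to look and compute and a shell command to move; the robot and the scene stay as the last step left them, time stands still between calls to the robot, and variables do not carry over. Pictures are saved under pics/ and viewed, at most 12 in all, crops included, and the job is handed in when it is done.

```bash
mkdir -p pics; python3 - <<'E'
from rig import *
import cv2,numpy as np
s=sense();print(s)
for n in("scene","top"):
    cv2.imwrite(f"pics/{n}0.png",capture(n))
    m=camera_model(n);print(n,{k:np.round(v,3).tolist() if not isinstance(v,str) else v for k,v in m.items()})
s=sense()
cv2.imwrite("pics/wrist0.png",capture("wrist"));m=camera_model("wrist");print({k:np.round(v,3).tolist() if not isinstance(v,str) else v for k,v in m.items()})
a=[cv2.imread(f"pics/{n}0.png") for n in("scene","top")]
E
```

```text
{'time_s': 0.0, 'joints': array([ 1.05359621e+00,  3.13444682e-01,  1.49844051e+00,  4.12376674e-05,
        1.33101469e+00, -2.23377810e-01]), 'dq': array([-0.00113298, -0.0002076 ,  0.00130339,  0.00045866,  0.00104491,
        0.00125298]), 'tau': array([-9.16140052e-04, -4.12282348e+01, -2.59730530e+01, -2.93403746e-04,
        4.26341750e-03,  1.23856705e-05]), 'eef_pos': array([151.90545276, 502.27183729, 230.73651307]), 'ee_rot': array([-2.55200858e-04,  1.46388088e-01,  9.89227021e-01, -6.02065425e-04]), 'force': array([ 0.45434011,  0.92973061, -0.12955921]), 'wrist_torque': array([0.05840009, 0.00280605, 0.0585632 ]), 'grip_force': 0.0, 'grip_width': 1.0026732353663503}
scene {'fx': 409.296, 'fy': 409.296, 'cx': 252.355, 'cy': 196.78, 'world_from_camera': [[0.618, 0.494, -0.611, -58.845], [-0.786, 0.408, -0.465, -581.247], [0.02, 0.768, 0.64, 808.604], [0.0, 0.0, 0.0, 1.0]]}
top {'fx': 460.677, 'fy': 460.677, 'cx': 264.714, 'cy': 190.218, 'world_from_camera': [[0.008, 0.997, -0.073, 483.203], [-1.0, 0.008, -0.009, -100.622], [-0.008, 0.074, 0.997, 1495.256], [0.0, 0.0, 0.0, 1.0]]}
{'fx': 297.319, 'fy': 297.319, 'cx': 257.027, 'cy': 190.357, 'T_tool_cam': [[-0.0, 0.945, 0.327, 85.34], [1.0, 0.0, -0.0, 0.965], [-0.0, 0.327, -0.945, -141.371], [0.0, 0.0, 0.0, 1.0]]}
```

View pics/scene0.png

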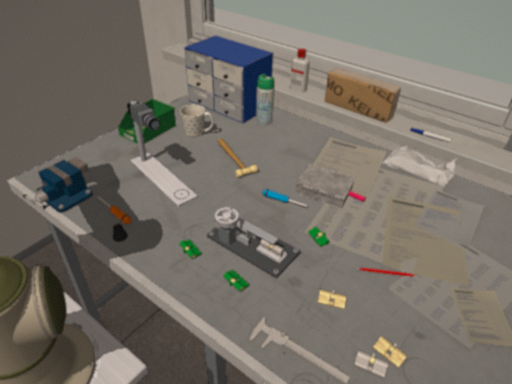

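View pics/top0.png

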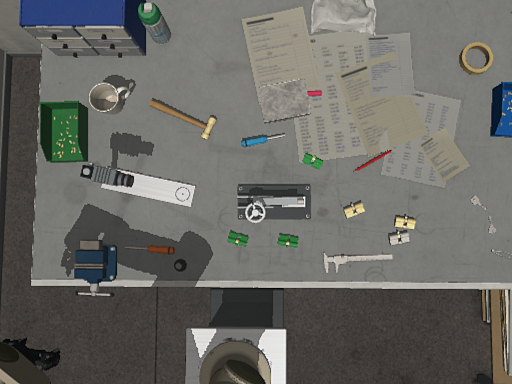

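Scene: the jig lies mid-bench (top ≈ (274,202)) with the handwheel at (256,211). The stand's ring is at top (182,194), with the camera to its left. Candidates for the work cylinder in the top view:
- nickel piece in the jig slot (~(290,201))
- loose silver one (400,239)
- brass ones (354,210) and (404,222)
- green ones (313,160), (238,239) and (288,240)

The one standing in the jig's slot fits the description. I'll check it with a close crop.

```bash
cat > h.py <<'E'
from rig import *
import cv2,numpy as np
from scipy.spatial.transform import Rotation as R
def q2m(q): return R.from_quat([q[1],q[2],q[3],q[0]]).as_matrix()
def tool():
    s=sense();T=np.eye(4);T[:3,:3]=q2m(s['ee_rot']);T[:3,3]=s['eef_pos'];return T
def ray(n,p,T=None):
    m=camera_model(n);x=(p[0]-m['cx'])/m['fx'];y=(p[1]-m['cy'])/m['fy']
    if n=='wrist':
        r=np.hypot(x,y);k=np.sin(r)/max(r,1e-9);d=np.array([x*k,-y*k,-np.cos(r)]);W=T@m['T_tool_cam']
    else: d=np.array([x,-y,-1.]);W=m['world_from_camera']
    W=np.array(W);return W[:3,3],W[:3,:3]@d
def onz(n,p,z,T=None):
    o,d=ray(n,p,T);return o+d*(z-o[2])/d[2]
def proj(n,P,T=None):
    m=camera_model(n);W=T@m['T_tool_cam'] if n=='wrist' else np.array(m['world_from_camera'])
    c=W[:3,:3].T@(np.array(P,float)-W[:3,3]);v=np.array([c[0],-c[1],-c[2]])
    if n=='wrist':
        h=np.hypot(v[0],v[1]);k=np.arctan2(h,v[2])/max(h,1e-9);u=v[:2]*k
    else:u=v[:2]/v[2]
    return np.array([m['cx']+m['fx']*u[0],m['cy']+m['fy']*u[1]])
E
python3 - <<'E'
from h import *
a=cv2.imread('pics/top0.png')
c=cv2.resize(a[175:230,230:320],None,fx=8,fy=8,interpolation=cv2.INTER_CUBIC)
cv2.imwrite('pics/jigcrop.png',c)
for n,p,z in[('wheel',(256,211),95),('ring',(182,194),8),('pl',(237,202),12),('pr',(311,202),12),('cyl',(290,201),50),('brk',(104,173),8),('scene wheel',0,0)]:
    if p: print(n,onz('top',p,z).round(0))
print(onz('scene',(227,215),95).round(),onz('scene',(181,195),8).round())
E
```

```text
wheel [523. -62.  95.]
ring [578. 181.   8.]
pl [554.   2.  12.]
pr [ 556. -236.   12.]
cyl [ 556. -167.   50.]
brk [645. 437.   8.]
[523. -58.  95.] [574. 174.   8.]
```

View pics/jigcrop.png

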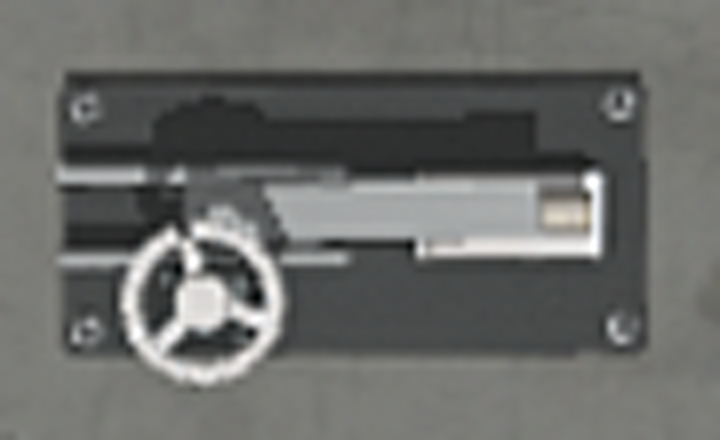

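View pics/wrist0.png

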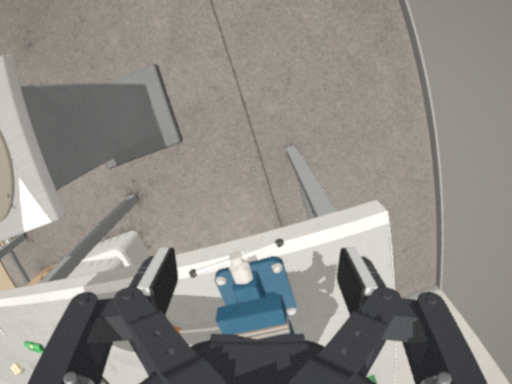

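The crop shows the nickel cylinder's end face in the slot under the tongue (crop (565,212) = top (300.6,201.5)), so that is the work cylinder. The wheel hub is at crop (203,303) and the wheel is overhead with three spokes. The wrist picture shows only the floor and vise. I'll rotate the tool so its x axis lies along world x, then move over to the wheel.

```bash
python3 -m crank '[[[0,0,0,0,0,1,85],[0,0,0,0,0,1,85],[0,0,0,0,0,1,85],[0,0,0,0,0,1,85],[0,0,0,0,0,1,85],[0,0,0,0,0,1,85],[0,0,0,0,0,1,85],[0,0,0,0,0,1,85]]]' >/dev/null
python3 -m crank '[[[0,0,0,0,0,1,85],[0,0,0,0,0,1,85],[0,0,0,0,0,1,85],[0,0,0,0,0,1,85],[0,0,0,0,0,1,85],[0,0,0,0,0,1,85],[0,0,0,0,0,1,85],[0,0,0,0,0,1,85]]]' >/dev/null
python3 -m crank '[[[0,0,0,0,0,1,85],[0,0,0,0,0,1,85],[0,0,0,0,0,1,85],[0,0,0,0,0,1,85],[0,0,0,0,0,0.4,85],[0.53,0.94,0,0,0,0,85],[0.53,0.94,0,0,0,0,85],[0.53,0.94,0,0,0,0,85]]]'
python3 -m crank '[[[0.53,0.94,0,0,0,0,85],[0.53,0.94,0,0,0,0,85],[0.53,0.94,0,0,0,0,85],[0.53,0.94,0,0,0,0,85],[0.53,0.94,0,0,0,0,85],[0.53,0.94,0,0,0,0,85],[0.53,0.94,0,0,0,0,85],[0.53,0.94,0,0,0,0,85]]]'
python3 -m crank '[[[0.53,0.94,0,0,0,0,85],[0.53,0.94,0,0,0,0,85],[0.53,0.94,0,0,0,0,85],[0.53,0.94,0,0,0,0,85],[0.53,0.94,0,0,0,0,85],[0.53,0.94,0,0,0,0,85],[0.53,0.94,0,0,0,0,85],[0.53,0.94,0,0,0,0,85]]]'
python3 -m crank '[[[0.53,0.94,0,0,0,0,85],[0.53,0.94,0,0,0,0,85],[0.53,0.94,0,0,0,0,85],[0.53,0.94,0,0,0,0,85],[0.53,0.94,0,0,0,0,85],[0,0,0,0,0,0,85],[0,0,0,0,0,0,85],[0,0,0,0,0,0,85]]]'
python3 - <<'E'
from h import *
T=tool();print(sense()['joints'].round(3),T.round(3).tolist());np.save('T1.npy',T)
cv2.imwrite('pics/wrist1.png',capture('wrist'))
E
```

```text
time_s: 2.55
eef_pos: [191.9, 431.1, 231.0]
ee_rot: [0.0, 1.0, -0.0, -0.0]
force: [0.7, 0.4, -0.2]
grip_width: 0.994
grip_force: 0.0
time_s: 3.35
eef_pos: [297.9, 242.9, 231.2]
ee_rot: [0.0, 1.0, -0.0, -0.0]
force: [-0.9, 0.2, -0.4]
grip_width: 0.999
grip_force: 0.0
time_s: 4.15
eef_pos: [403.9, 54.8, 231.2]
ee_rot: [-0.0, 1.0, -0.0, -0.0]
force: [0.6, 0.2, 0.2]
grip_width: 0.999
grip_force: 0.0
time_s: 4.95
eef_pos: [469.4, -61.0, 231.3]
ee_rot: [-0.0, 1.0, 0.0, -0.0]
force: [-0.3, 0.0, -0.2]
grip_width: 0.995
grip_force: 0.0
[-0.378  0.199  1.646  0.     1.297  1.193] [[1.0, 0.0, -0.0, 469.351], [0.0, -1.0, 0.0, -60.97], [-0.0, -0.0, -1.0, 231.25], [0.0, 0.0, 0.0, 1.0]]
```

View pics/wrist1.png

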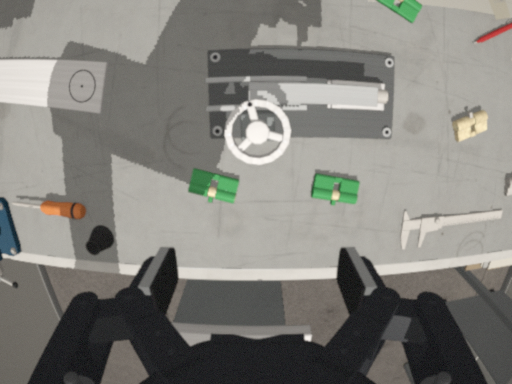

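The wrist view shows the wheel hub at (258,132), the jig plate from (208,50) to (394,138) with corner screws at (212,57), (391,62), (217,131) and (388,131), and the engraved ring at (82,86).

```bash
cat > meas.py <<'E'
from h import *
def fitc(P):
    A=np.c_[2*P[:,:2],np.ones(len(P))];s=np.linalg.lstsq(A,(P[:,:2]**2).sum(1),rcond=None)[0]
    return s[:2],np.sqrt(s[2]+s[:2]@s[:2])
def wheel(img,T,guess,z=101):
    g=img.min(2);p=proj('wrist',[*guess,z],T)
    # radial outer edge: last bright pixel along each direction, on z plane
    P=[]
    for a in np.arange(0,2*np.pi,.05):
        rr=np.arange(22,36,.25);q=[proj('wrist',[guess[0]+r*np.cos(a),guess[1]+r*np.sin(a),z],T) for r in rr]
        q=np.array(q,np.float32);v=cv2.remap(g,q[:,:1].copy(),q[:,1:].copy(),cv2.INTER_LINEAR).ravel().astype(float)
        i=np.argmin(np.diff(cv2.blur(v[:,None],(1,5)).ravel()))
        P.append([guess[0]+rr[i]*np.cos(a),guess[1]+rr[i]*np.sin(a)])
    P=np.array(P)
    for _ in range(6):
        c,r=fitc(P);e=np.abs(np.hypot(*(P-c).T)-r);P=P[e<max(.8,1.5*np.median(e))]
    return c,r,len(P)
E
python3 - <<'E'
from meas import *
T=np.load('T1.npy');im=cv2.imread('pics/wrist1.png')
g=onz('wrist',(258,132),101,T)[:2];print('hub',g)
for z in(101,):
    c=g
    for _ in range(3): c,r,n=wheel(im,T,c,z)
    print(z,c,r,n)
for p in[(212,57),(391,62),(217,131),(388,131)]:print('screw',p,onz('wrist',p,13,T)[:2].round(1))
k=(im.max(2)<80)&(np.hypot(*(np.indices(im.shape[:2])-np.array([95,300])[:,None,None]))<130)
n,l,st,ce=cv2.connectedComponentsWithStats(k.astype(np.uint8));i=1+st[1:,4].argmax();print(st[i])
print('ring',onz('wrist',(82,86),8,T).round(1))
E
```

```text
hub [515.79711388 -60.5749256 ]Traceback (most recent call last):
  File "<stdin>", line 6, in <module>
  File "meas.py", line 10, in wheel
    rr=np.arange(22,36,.25);q=[proj('wrist',[guess[0]+r*np.cos(a),guess[1]+r*np.sin(a),z],T) for r in rr]
                               ~~~~^^^^^^^^^^^^^^^^^^^^^^^^^^^^^^^^^^^^^^^^^^^^^^^^^^^^^^^^^
  File "h.py", line 16, in proj
    m=camera_model(n);W=T@m['T_tool_cam'] if n=='wrist' else np.array(m['world_from_camera'])
ValueError: time passes only in moves, steps and waits
```

```bash
sed -i 's/^def q2m/import functools\ncamera_model=functools.cache(camera_model)\ndef q2m/' h.py
python3 - <<'E'
from meas import *
T=np.load('T1.npy');im=cv2.imread('pics/wrist1.png')
c=onz('wrist',(258,132),101,T)[:2]
for _ in range(3): c,r,n=wheel(im,T,c)
print(c,r,n)
S=np.array([onz('wrist',p,13,T)[:2] for p in[(212,57),(391,62),(217,131),(388,131)]]);print(S.round(1).tolist(),S.mean(0))
print('ring',onz('wrist',(82,86),8,T).round(1))
t=cv2.imread('pics/top0.png');print('top wheel',onz('top',(254.9,212.4),95).round(1))
E
```

```text
[515.56983487 -59.96232005] 30.20311335930198 101
[[596.0, -6.2], [599.7, -228.3], [505.2, -10.8], [509.8, -228.9]] [ 552.66923867 -118.5701129 ]
ring [576.2 177.1   8. ]
top wheel [518.5 -58.7  95. ]
```

```bash
python3 -m crank '[[[0.6,0,0.6,0,0,0,85],[0.6,0,0.6,0,0,0,85],[0.65,-0.04,0.6,0,0,0,85],[0,0,1,0,0,0,85],[0,0,1,0,0,0,85],[0,0,1,0,0,0,85],[0,0,0.9,0,0,0,85],[0,0,0.6,0,0,0,85]]]'
python3 -m crank '[[[0,0,0,0,0,0,85],[0,0,0,0,0,0,50],[0,0,0,0,0,0,50],[0,0,0,0,0,0,50],[0,0,0,0,0,0,50],[0,0,0,0,0,0,50],[0,0,0,0,0,0,50],[0,0,0,0,0,0,50]]]' 60
python3 -c "
from rig import *;s=sense();print(s['joints'],s['wrist_torque'])"
```

```text
time_s: 5.8
eef_pos: [515.2, -59.8, 72.5]
ee_rot: [-0.0, 1.0, 0.0, -0.001]
force: [-0.1, 0.8, -0.2]
grip_width: 0.992
grip_force: 0.0
time_s: 6.6
eef_pos: [516.5, -61.1, 75.5]
ee_rot: [0.001, 1.0, -0.0, 0.001]
force: [-2.8, -1.3, 7.4]
grip_width: 0.679
grip_force: 62.8
[-3.42916028e-01  4.80522855e-01  1.70025541e+00 -1.01250950e-03
  9.58225857e-01  1.22854004e+00] [-0.47920507  0.49383765 -0.00734365]
```

```bash
python3 -m crank '[[[0,0,-0.1,0,0,-0.5,50],[0,0,0,0,0,-0.8,50],[0,0,0,0,0,-0.8,50],[0,0,0,0,0,-0.8,50],[0,0,0,0,0,-0.8,50],[0,0,0,0,0,-0.8,50],[0,0,0,0,0,-0.8,50],[0,0,0,0,0,-0.8,50]]]' 60
python3 - <<'E'
from h import *
s=sense();print(s['joints'].round(3),s['wrist_torque'].round(2))
im=capture('top');cv2.imwrite('pics/top1.png',im)
w=capture('wrist');np.save('T2.npy',tool())
cv2.imwrite('pics/turn1.png',np.hstack([cv2.resize(im[170:235,230:320],(400,289),interpolation=2),cv2.resize(w,(385,289))]))
E
```

```text
time_s: 7.4
eef_pos: [516.3, -60.9, 75.8]
ee_rot: [0.0, 0.91, 0.415, 0.0]
force: [4.7, -1.4, -16.2]
grip_width: 0.671
grip_force: 73.1
[-0.343  0.48   1.7    0.     0.96   0.373] [-0.54 -1.16 -0.27]
```

View pics/turn1.png

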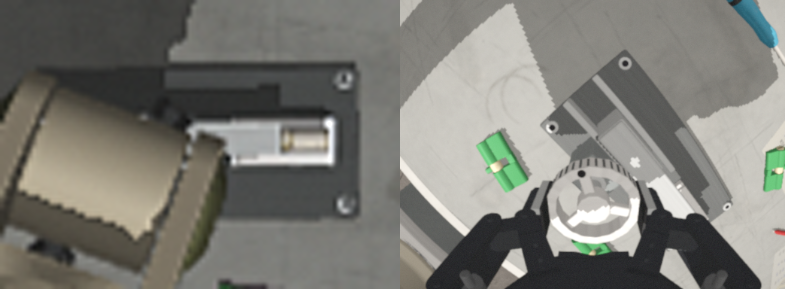

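The top crop (left) shows the tongue has drawn back along +y, exposing more of the cylinder. The wrist crop (right) shows the wheel held between both fingers. The turning works, so I'll continue.

```bash
python3 -m crank '[[[0,0,0.06,0,0,-0.8,50],[0,0,0,0,0,-0.8,50],[0,0,0,0,0,-0.8,50],[0,0,0,0,0,-0.8,50],[0,0,0,0,0,-0.8,50],[0,0,0,0,0,-0.8,50],[0,0,0,0,0,-0.8,50],[0,0,0,0,0,-0.8,50]]]' 60
python3 -c "
from rig import *;s=sense();print(s['joints'].round(3),s['wrist_torque'].round(2))"
python3 -m crank '[[[0,0,0,0,0,-0.8,50],[0,0,0,0,0,-0.8,50],[0,0,0,0,0,-0.8,50],[0,0,0,0,0,-0.8,50],[0,0,0,0,0,-0.6,50],[0,0,0,0,0,-0.4,50],[0,0,0,0,0,0,50],[0,0,0,0,0,0,50]]]' 60
python3 - <<'E'
from h import *
s=sense();print(s['joints'].round(3),s['wrist_torque'].round(2))
im=capture('top');cv2.imwrite('pics/top2.png',im)
a=cv2.imread('pics/top1.png')
for i in(cv2.imread('pics/top0.png'),a,im): print(i[201,270:306].max(1))
E
```

```text
time_s: 8.3
eef_pos: [516.1, -60.8, 75.7]
ee_rot: [0.001, 0.641, 0.767, 0.0]
force: [-2.5, -0.7, 0.4]
grip_width: 0.679
grip_force: 74.6
[-0.343  0.48   1.701 -0.     0.96  -0.521] [-0.04  0.02 -0.28]
time_s: 9.1
eef_pos: [516.0, -60.9, 75.6]
ee_rot: [0.0, 0.395, 0.919, -0.0]
force: [-5.8, -2.2, 5.4]
grip_width: 0.676
grip_force: 75.1
[-3.430e-01  4.800e-01  1.700e+00 -1.000e-03  9.600e-01 -1.102e+00] [0.02 0.54 0.21]
[168 168 168 169 169 168 169 168 168 169 168 170 168 169 170 170 170 169
 171 172 172 171 172 173 172 173 177 153 194 203 203 198 205 176 244 124]
[ 76  69  64 124  85  66  65  63  55  64 116 168 173 171 173 174 172 174
 173 174 174 175 190 147 197 169 200 201 202 204 204 202 209 179 247 127]
[ 73  68  60 128  86  67  65  60  51  63 117 172 176 175 180 129 194 207
 203 200 201 204 169 209 208 166 200 202 202 204 204 202 208 178 247 127]
```

```bash
python3 -m crank '[[[0,0,0,0,0,-0.4,50],[0,0,0,0,0,-0.3,50],[0,0,0,0,0,-0.3,50],[0,0,0,0,0,-0.3,50],[0,0,0,0,0,-0.3,50],[0,0,0,0,0,-0.2,50],[0,0,0,0,0,0,50],[0,0,0,0,0,0,50]]]' 60
python3 - <<'E'
from h import *
s=sense();print(s['joints'].round(3),s['wrist_torque'].round(2))
im=capture('top');cv2.imwrite('pics/top3.png',im)
print(im[201,270:306].max(1))
for c in(297,281,282,283):print(c,onz('top',(c,201),64)[1])
E
```

```text
time_s: 9.95
eef_pos: [515.9, -60.9, 75.6]
ee_rot: [0.0, 0.277, 0.961, -0.0]
force: [-4.9, -3.0, 5.4]
grip_width: 0.676
grip_force: 75.2
[-3.430e-01  4.800e-01  1.701e+00 -1.000e-03  9.610e-01 -1.353e+00] [-0.02  0.63  0.07]
[ 75  72  66  80  76  71  66  58  52  64 115 172 176 191 154 192 205 205
 203 201 201 205 171 209 208 166 201 202 202 204 204 202 207 177 248 126]
297 -188.2532038762431
281 -138.53701484010196
282 -141.64513360449212
283 -144.7531380795211
```

```bash
python3 -m crank '[[[0,0,0,0,0,-0.2,50],[0,0,0,0,0,-0.2,50],[0,0,0,0,0,-0.2,50],[0,0,0,0,0,-0.2,50],[0,0,0,0,0,-0.2,50],[0,0,0,0,0,0,50],[0,0,0,0,0,0,50],[0,0,0,0,0,0,50]]]' 60
python3 - <<'E'
from h import *
s=sense();print(s['joints'].round(3),s['wrist_torque'].round(2))
im=capture('top');cv2.imwrite('pics/top4.png',im)
print(im[201,280:290].max(1))
E
```

```text
time_s: 10.8
eef_pos: [515.9, -61.0, 75.6]
ee_rot: [0.0, 0.209, 0.978, -0.0]
force: [-5.6, -3.0, 6.8]
grip_width: 0.677
grip_force: 75.2
[-3.430e-01  4.800e-01  1.700e+00 -1.000e-03  9.610e-01 -1.493e+00] [-0.02  0.73  0.13]
[117 174 186  94 181 201 205 204 202 200]
```

```bash
python3 -m crank '[[[0,0,0,0,0,-0.2,50],[0,0,0,0,0,-0.2,50],[0,0,0,0,0,-0.2,50],[0,0,0,0,0,-0.2,50],[0,0,0,0,0,-0.2,50],[0,0,0,0,0,0,50],[0,0,0,0,0,0,50],[0,0,0,0,0,0,50]]]' 60
python3 - <<'E'
from h import *
s=sense();print(s['joints'].round(3),s['wrist_torque'].round(2))
im=capture('top');cv2.imwrite('pics/top5.png',im)
print(im[201,280:290].max(1))
E
```

```text
time_s: 11.65
eef_pos: [516.1, -61.0, 75.5]
ee_rot: [0.0, 0.141, 0.99, -0.0]
force: [-4.9, -4.2, 5.9]
grip_width: 0.679
grip_force: 75.4
[-0.343  0.481  1.7   -0.     0.96  -1.632] [-0.28  0.69 -1.07]
[116 174 188  77 181 204 203 205 202 200]
```

The torque rose to about −1.07 N m, against about 0.2 while it was moving, and the tip stopped at col 283. The slide is at its stop. Now I'll release, rise and rotate.

```bash
python3 -m crank '[[[0,0,0,0,0,0,85],[0,0,0,0,0,0,85],[0,0,0,0,0,0,85],[0,0,0,0,0,0,85],[0,0,0,0,0,0,85],[0,0,-0.6,0,0,0,85],[0,0,-1,0,0,0,85],[0,0,-1,0,0,0,85]]]'
python3 -m crank '[[[0,0,-1,0,0,1,85],[0,0,-1,0,0,1,85],[0,0,-1,0,0,1,85],[0,0,-0.6,0,0,1,85],[0,0,0,0,0,1,85],[0,0,0,0,0,1,85],[0,0,0,0,0,1,85],[0,0,0,0,0,1,85]]]'
python3 -c "
from h import *;s=sense();T=tool();print(s['joints'].round(3),np.arctan2(T[1,1],T[0,1]),T[:3,3])"
```

```text
time_s: 12.5
eef_pos: [515.8, -60.6, 140.4]
ee_rot: [-0.0, 0.139, 0.99, 0.0]
force: [0.7, -0.9, -0.3]
grip_width: 0.998
grip_force: 0.0
time_s: 13.3
eef_pos: [515.9, -60.7, 229.8]
ee_rot: [-0.0, 0.645, 0.764, -0.0]
force: [0.1, 0.1, -0.6]
grip_width: 0.997
grip_force: 0.0
[-0.343  0.302  1.517 -0.     1.323 -0.511] 0.16826381541766508 [515.9360333  -60.65753657 229.77550884]
```

```bash
python3 -m crank '[[[0,0,0,0,0,0.5,85],[0,0,0,0,0,0.57,85],[-0.94,0.2,0.2,0,0,0,85],[-0.94,0.2,0.2,0,0,0,85],[-0.94,0.2,0.2,0,0,0,85],[-0.94,0.2,0.2,0,0,0,85],[-0.94,0.2,0.2,0,0,0,85],[-0.94,0.2,0.2,0,0,0,85]]]' >/dev/null
python3 -m crank '[[[-0.94,0.2,0.2,0,0,0,85],[0,0,0.2,0,0,0,85],[0,0,0,0,0,0,85],[0,0,0,0,0,0,85],[0,0,0,0,0,0,85],[0,0,0,0,0,0,85],[0,0,0,0,0,0,85],[0,0,0,0,0,0,85]]]'
python3 - <<'E'
from h import *
T=tool();np.save('T3.npy',T);w=capture('wrist');cv2.imwrite('pics/wrist3.png',w)
print(T[:3,3],np.arctan2(T[1,1],T[0,1]),sense()['joints'].round(3))
for P in[(553.9,-181.1,37),(553.9-9,-181+31,37),(515.6,-60,101)]:print(proj('wrist',P,T).round(1))
E
```

```text
time_s: 14.9
eef_pos: [555.0, -224.1, 190.0]
ee_rot: [0.0, 0.698, 0.716, 0.0]
force: [0.1, 0.0, -0.4]
grip_width: 0.991
grip_force: 0.0
[ 555.04008987 -224.13625234  189.98592507] 0.024775123592020155 [-0.579  0.507  1.324  0.     1.311 -0.604]
[257.4 134. ]
[249.  102.7]
[211.4  -6. ]
```

View pics/wrist3.png

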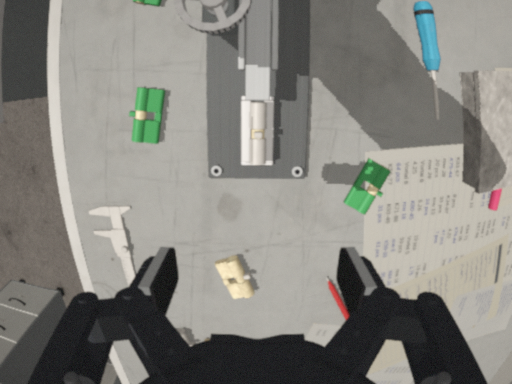

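The tongue tip (257,98) is clear of the nickel cylinder (rows ~101–164, cam near (258,132)). I'll take a close crop to measure it.

```bash
python3 - <<'E'
from h import *
w=cv2.imread('pics/wrist3.png')
cv2.imwrite('pics/cyl.png',cv2.resize(w[85:185,200:315],None,fx=6,fy=6,interpolation=cv2.INTER_CUBIC)[:600])
E
```

```text
(no output)
```

View pics/cyl.png

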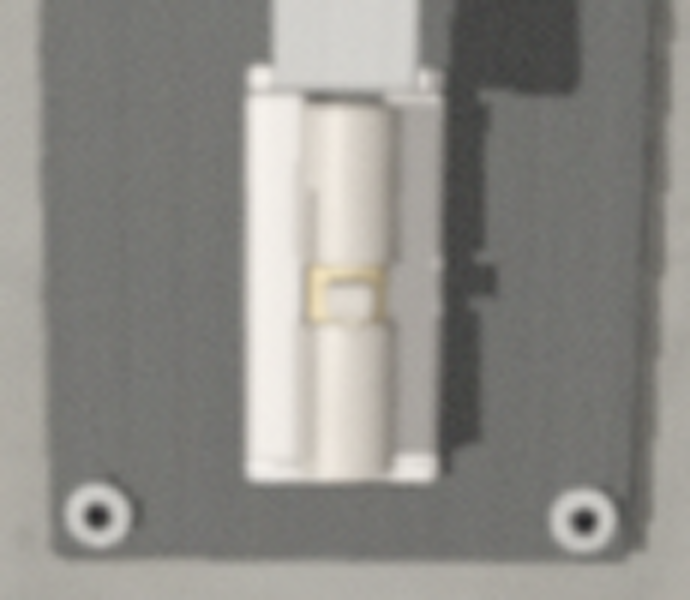

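The crop shows the cylinder at cols 302–391 and rows 100–478 (crop px), cam centre (346,294), and plate screws (97,515) and (583,520). The tongue ends at row 90, clear of the cylinder.

```bash
python3 - <<'E'
from h import *
T=np.load('T3.npy')
f=lambda c,r,z:onz('wrist',((c+.5)/6-.5+200,(r+.5)/6-.5+85),z,T)[:2].round(1)
print('edges z37 L/R top',f(304,150,37),f(391,150,37),'bot',f(308,430,37),f(391,430,37))
print('ends z45',f(347,100,45),f(349,478,45),'z37',f(347,100,37),f(349,478,37))
print('cam',f(346,266,46),f(346,323,46))
print('screws',f(97,515,13),f(583,520,13))
print('plate bottom edge',f(60,556,12),f(630,560,12))
print('walls z24',f(247,150,24),f(441,150,24),f(247,440,24),f(438,440,24))
print('yaw tool',np.degrees(np.arctan2(T[1,1],T[0,1])))
E
```

```text
edges z37 L/R top [ 546.3 -156.8] [ 560.5 -156.5] bot [ 547.9 -204. ] [ 561.9 -203.7]
ends z45 [ 553.1 -148.1] [ 555.  -210.2] z37 [ 553.1 -148.4] [ 555.  -212.2]
cam [ 553.6 -174.8] [ 553.8 -184.1]
screws [ 508.5 -226.3] [ 599. -225.]
plate bottom edge [ 501.2 -234.7] [ 608.6 -232.9]
walls z24 [ 536.3 -157.8] [ 569.4 -157. ] [ 537. -209.] [ 570.7 -208.1]
yaw tool 1.419510018737751
```

```bash
python3 -m crank '[[[0.9,0,0.5,0,0,0,85],[0.88,0,0.6,0,0,0,85],[0,0,0.9,0,0,0,85],[0,0,0.9,0,0,0,85],[0,0,1,0,0,0,85],[0,0,1,0,0,0,85],[0,0,1,0,0,0,70],[0,0,0.58,0,0,0,50]]]'
python3 -m crank '[[[0,0,0,0,0,0,40],[0,0,0,0,0,0,30],[0,0,0,0,0,0,25],[0,0,0,0,0,0,22],[0,0,0,0,0,0,10],[0,0,0,0,0,0,10],[0,0,0,0,0,0,10],[0,0,0,0,0,0,10]]]' 60
python3 -c "
from h import *;T=tool();print(T[:3,3],np.degrees(np.arctan2(T[1,1],T[0,1])),sense()['wrist_torque'])"
```

```text
time_s: 15.75
eef_pos: [553.2, -179.4, 26.0]
ee_rot: [-0.001, 0.698, 0.716, -0.0]
force: [0.0, 0.2, 0.4]
grip_width: 0.688
grip_force: 0.0
time_s: 16.55
eef_pos: [554.3, -180.0, 28.9]
ee_rot: [0.001, 0.698, 0.716, 0.0]
force: [-1.6, 1.2, 6.4]
grip_width: 0.167
grip_force: 58.5
[ 554.34866021 -180.04298882   28.88436567] 1.3996464888867737 [ 0.14374738  0.23617384 -0.05916767]
```

```bash
python3 -m crank '[[[0,0,-0.2,0,0,0,10],[0,0,-0.5,0,0,0,10],[0,0,-0.8,0,0,0,10],[0,0,-0.8,0,0,0,10],[0,0,-0.8,0,0,0,10],[0,0,-0.8,0,0,0,10],[0,0,-0.8,0,0,0,10],[0,0,-0.8,0,0,0,10]]]'
python3 -m crank '[[[0,0,-0.8,0,0,0,10],[0,0,-0.8,0,0,0,10],[0,0,-0.4,0,0,0,10],[0,0,0,0,0,0,10],[0,0,0,0,0,0,10],[0,0,0,0,0,0,10],[0,0,0,0,0,0,10],[0,0,0,0,0,0,10]]]'
python3 - <<'E'
from h import *
T=tool();np.save('T4.npy',T);w=capture('wrist');im=capture('scene');t=capture('top');cv2.imwrite('pics/w4.png',w);cv2.imwrite('pics/s4.png',im);cv2.imwrite('pics/top6.png',t)
print(T[:3,3],sense()['joints'].round(3))
p=proj('scene',T[:3,3]+[0,0,9]);print(p)
x,y=np.clip(p.astype(int),[40,40],[470,340])
a=np.hstack([cv2.resize(w[150:384,100:412],(400,300)),cv2.resize(im[y-30:y+30,x-40:x+40],(400,300),interpolation=2)])
b=np.hstack([cv2.resize(t[150:234,50:162],(400,300),interpolation=2),cv2.resize(t[150:234,130:242],(400,300),interpolation=2)])
cv2.imwrite('pics/m4.png',np.vstack([a,b]))
E
```

```text
time_s: 17.35
eef_pos: [553.7, -179.7, 166.9]
ee_rot: [0.0, 0.698, 0.716, 0.0]
force: [-0.6, -0.8, -2.0]
grip_width: 0.166
grip_force: 58.8
time_s: 18.15
eef_pos: [553.8, -179.7, 214.8]
ee_rot: [-0.0, 0.698, 0.716, -0.0]
force: [0.7, 0.4, -2.5]
grip_width: 0.168
grip_force: 58.8
[ 553.77521665 -179.74368932  214.75622442] [-0.515  0.452  1.342  0.     1.349 -0.539]
[275.05462831 189.32800738]
```

View pics/m4.png

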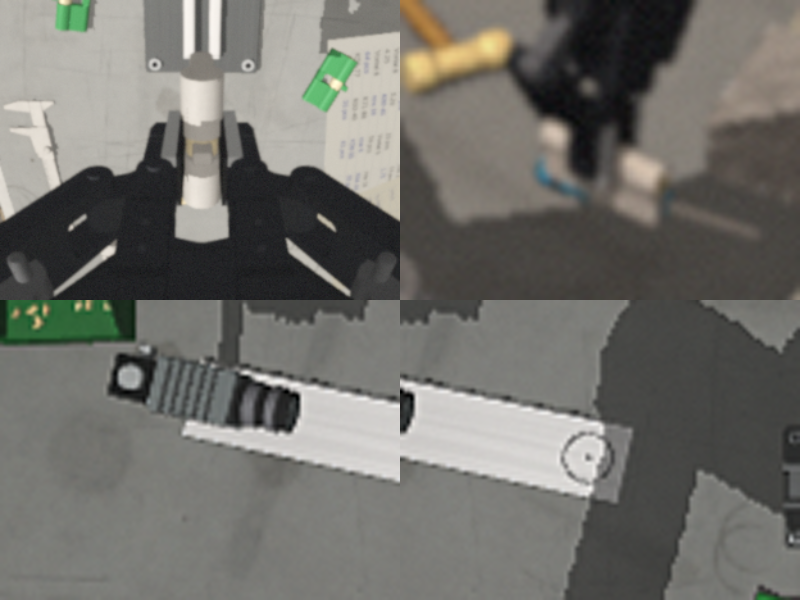

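The cylinder is held squarely and level between the pads (wrist crop, cam at (203,150)). The stand's axis runs at about 78° azimuth, with the ring at crop (587,457). I'll approach and look from short of the ring.

```bash
python3 -m crank '[[[0.5,0.02,0,0,0,0,10],[0.98,0.04,0,0,0,0,10],[0.98,0.04,0,0,0,0,10],[0.98,0.04,0,0,0,0,10],[0.98,0.04,0,0,0,0,10],[0.98,0.04,0,0,0,0,10],[0.98,0.04,0,0,0,0,10],[0.98,0.04,0,0,0,0,10]]]' >/dev/null
python3 -m crank '[[[0.98,0.04,0,0,0,0,10],[0.98,0.04,0,0,0,0,10],[0.98,0.04,0,0,0,0,10],[0.5,0.02,0,0,0,0.84,10],[0,0,0,0,0,0.84,10],[0,0,0,0,0,0,10],[0,0,0,0,0,0,10],[0,0,0,0,0,0,10]]]'
python3 - <<'E'
from h import *
T=tool();np.save('T5.npy',T);w=capture('wrist');cv2.imwrite('pics/w5.png',w)
print(T[:3,3],np.degrees(np.arctan2(T[1,0],T[0,0])),proj('wrist',(577,178,8),T))
E
```

```text
time_s: 19.9
eef_pos: [558.2, 90.3, 215.4]
ee_rot: [0.0, 0.777, 0.63, 0.0]
force: [1.0, 0.7, -3.2]
grip_width: 0.166
grip_force: 58.8
[558.19394966  90.32755961 215.35191461] 78.07632032173923 [257.95208487  87.7388414 ]
```

View pics/w5.png

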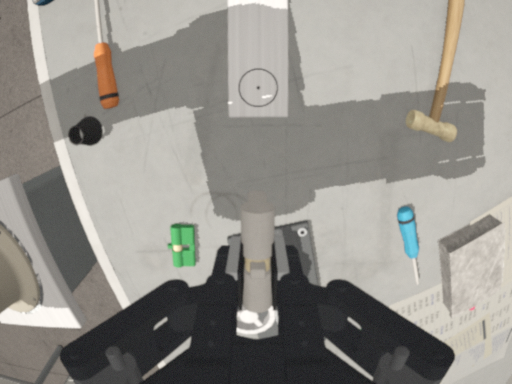

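The view shows the ring with its centre dot at (258,87.5), the foot plate between cols 228 and 289, and the cylinder square in the fingers (cols 242–273).

```bash
python3 - <<'E'
from meas import *
T=np.load('T5.npy');w=cv2.imread('pics/w5.png');g=cv2.GaussianBlur(w,(3,3),0).mean(2)
def line(c0):
    P=[]
    for r in range(8,112,2):
        d=np.abs(np.diff(g[r,c0-7:c0+8]));
        if d.max()<8: continue
        i=d.argmax();k=np.arange(max(0,i-1),min(len(d),i+2));P.append(onz('wrist',(c0-7+(d[k]*k).sum()/d[k].sum()+.5,r),8,T)[:2])
    P=np.array(P);vx,vy,x,y=cv2.fitLine(P.astype(np.float32),cv2.DIST_HUBER,0,.01,.01).ravel()
    return np.degrees(np.arctan2(vy,vx))%180,np.array([x,y]),len(P)
L=[line(228),line(288)];print(L)
# ring: dark circle
k=((g<110)).astype(np.uint8)
c=onz('wrist',(258,87.5),8,T)[:2]
for _ in range(3):
    P=[]
    for a in np.arange(0,6.28,.06):
        rr=np.arange(17,26,.25);q=np.array([proj('wrist',[c[0]+r*np.cos(a),c[1]+r*np.sin(a),8],T) for r in rr],np.float32)
        v=cv2.remap(g.astype(np.float32),q[:,:1].copy(),q[:,1:].copy(),1).ravel();i=v.argmin();P.append([c[0]+rr[i]*np.cos(a),c[1]+rr[i]*np.sin(a)])
    P=np.array(P)
    for _ in range(4):
        c2,r=fitc(P);e=abs(np.hypot(*(P-c2).T)-r);P=P[e<1]
    c=c2;print('ring',c,r,len(P))
print('dot',onz('wrist',(258,87.5),8,T)[:2])
t=cv2.imread('pics/top6.png');print('top ring',onz('top',(181.9,193.5),8)[:2])
yaw=np.radians(np.mean([L[0][0],L[1][0]]));X=np.array([np.cos(yaw),np.sin(yaw)])
d=c-T[:2,3];print('edge offs',[ (l[1]-c)@[-X[1],X[0]] for l in L])
print('yaw',np.degrees(yaw),'tool',np.degrees(np.arctan2(T[1,0],T[0,0])),'delta toolframe mm',T[:2,:2].T@d)
E
```

```text
[(np.float32(78.05858), array([549.2549 , 215.47331], dtype=float32), 51), (np.float32(77.31402), array([616.31696, 197.72884], dtype=float32), 52)]
ring [576.90649269 178.57274007] 21.94624948521889 105
ring [576.89487277 178.56464455] 21.924956643802414 105
ring [576.88931077 178.54706388] 21.924885657894915 105
dot [577.11175581 178.26278791]
top ring [579.9527771  181.16275562]
edge offs [np.float64(34.87373070889862), np.float64(-34.42981093509298)]
yaw 77.68629 tool 78.07632032173923 delta toolframe mm [9.01786738e+01 6.50778724e-02]
```

```bash
python3 -m crank '[[[0.5,0,0.1,0,0,0.05,10],[0.7,0,0.2,0,0,0,10],[0.7,0,0.2,0,0,0,10],[0.7,0,0.2,0,0,0,10],[0.5,0,0.15,0,0,0,10],[0.3,0,0.05,0,0,0,10],[0.2,0,0.04,0,0,0,10],[0,0,0,0,0,0,10]]]'
python3 -m crank '[[[0,0,0,0,0,0,10],[0,0,0,0,0,0,10],[0,0,0,0,0,0,10],[0,0,0,0,0,0,10],[0,0,0,0,0,0,10],[0,0,0,0,0,0,10],[0,0,0,0,0,0,10],[0,0,0,0,0,0,10]]]'
python3 - <<'E'
from h import *
for _ in range(2):
    T=tool();w=capture('wrist')
s=capture('scene');cv2.imwrite('pics/w6.png',w);cv2.imwrite('pics/s6.png',s);cv2.imwrite('pics/top7.png',capture('top'))
print(T.round(3).tolist(),np.degrees(np.arctan2(T[1,0],T[0,0])))
p=proj('scene',(576.9,178.5,200));print('wp scene',p, 'cam top pt wrist',proj('wrist',(576.9,178.5,208.5),T))
x,y=p.astype(int)
a=[cv2.resize(s[y-45:y+45,x-60:x+60],(400,300),interpolation=2),cv2.resize(w[150:384,100:412],(400,300))]
cv2.imwrite('pics/m6.png',np.hstack(a))
E
```

```text
time_s: 20.75
eef_pos: [577.6, 178.6, 191.7]
ee_rot: [0.0, 0.779, 0.627, -0.0]
force: [0.0, -0.1, -2.3]
grip_width: 0.163
grip_force: 58.8
time_s: 21.55
eef_pos: [577.6, 178.3, 191.8]
ee_rot: [-0.0, 0.78, 0.626, -0.0]
force: [0.0, -0.2, -2.3]
grip_width: 0.17
grip_force: 58.8
[[0.215, 0.977, 0.0, 577.562], [0.977, -0.215, -0.0, 178.273], [-0.0, 0.0, -1.0, 191.813], [0.0, 0.0, 0.0, 1.0]] 77.56686236465409
wp scene [174.33440042 140.25561701] cam top pt wrist [257.03668185 269.98648563]
```

View pics/m6.png

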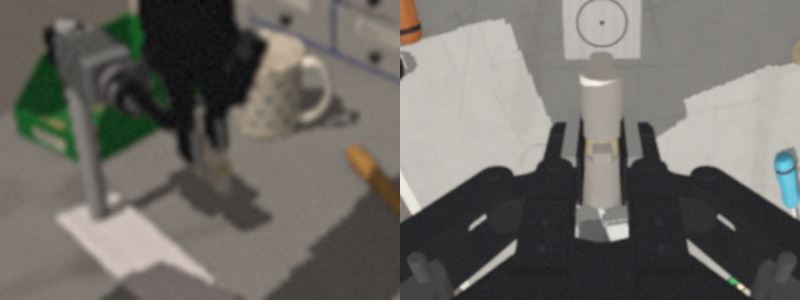

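```bash
python3 - <<'E'
from h import *
T=tool();print(T[:3,3]);w=cv2.imread('pics/w6.png').astype(int)
print('ring at',proj('wrist',(576.9,178.5,8),T))
d=w[235:330,250:264].mean(1);print([(235+i,*v.round().astype(int)) for i,v in enumerate(d) if i<75])
Ti=np.linalg.inv(T)
for r in(190,195,200,205,260,265,270,275,280,285,310):print(r,(Ti@[*onz('wrist',(257,r),208.5,T),1])[:1].round(1))
E
```

```text
[577.55273116 178.29575583 191.77917201]
ring at [257.14095146 167.67660589]
[(235, np.int64(152), np.int64(161), np.int64(166)), (236, np.int64(153), np.int64(161), np.int64(167)), (237, np.int64(154), np.int64(162), np.int64(168)), (238, np.int64(153), np.int64(162), np.int64(167)), (239, np.int64(153), np.int64(161), np.int64(167)), (240, np.int64(153), np.int64(161), np.int64(167)), (241, np.int64(153), np.int64(162), np.int64(167)), (242, np.int64(153), np.int64(162), np.int64(168)), (243, np.int64(153), np.int64(162), np.int64(167)), (244, np.int64(153), np.int64(162), np.int64(167)), (245, np.int64(154), np.int64(162), np.int64(167)), (246, np.int64(153), np.int64(162), np.int64(168)), (247, np.int64(153), np.int64(162), np.int64(167)), (248, np.int64(154), np.int64(162), np.int64(168)), (249, np.int64(154), np.int64(162), np.int64(168)), (250, np.int64(154), np.int64(162), np.int64(168)), (251, np.int64(154), np.int64(163), np.int64(169)), (252, np.int64(153), np.int64(162), np.int64(168)), (253, np.int64(154), np.int64(162), np.int64(168)), (254, np.int64(155), np.int64(163)
[... 2295 characters left out ...]
t64(167)), (299, np.int64(153), np.int64(161), np.int64(167)), (300, np.int64(154), np.int64(162), np.int64(168)), (301, np.int64(154), np.int64(162), np.int64(168)), (302, np.int64(154), np.int64(162), np.int64(168)), (303, np.int64(154), np.int64(162), np.int64(168)), (304, np.int64(155), np.int64(163), np.int64(169)), (305, np.int64(155), np.int64(163), np.int64(169)), (306, np.int64(155), np.int64(163), np.int64(169)), (307, np.int64(155), np.int64(163), np.int64(169)), (308, np.int64(155), np.int64(163), np.int64(169)), (309, np.int64(155), np.int64(163), np.int64(170))]
190 [42.6]
195 [40.3]
200 [37.9]
205 [35.4]
260 [6.1]
265 [3.1]
270 [0.1]
275 [-3.]
280 [-6.2]
285 [-9.5]
310 [-27.3]
```

```bash
python3 - <<'E'
from h import *
T=tool();w=cv2.imread('pics/w6.png').astype(int)
print([(r,int(w[r,253:262].mean())) for r in range(186,225)])
print([(r,int(w[r,253:262].mean())) for r in range(305,330)])
Ti=np.linalg.inv(T)
for z in(208.5,206):
  for r in(208,210,212,214,216,312,314,316,318,320):print(z,r,(Ti@[*onz('wrist',(257,r),z,T),1])[:1].round(1))
E
```

```text
[(186, 134), (187, 173), (188, 182), (189, 176), (190, 158), (191, 138), (192, 133), (193, 132), (194, 133), (195, 134), (196, 133), (197, 133), (198, 134), (199, 133), (200, 134), (201, 133), (202, 134), (203, 133), (204, 134), (205, 135), (206, 134), (207, 135), (208, 135), (209, 135), (210, 134), (211, 136), (212, 156), (213, 195), (214, 223), (215, 221), (216, 200), (217, 174), (218, 162), (219, 161), (220, 160), (221, 160), (222, 160), (223, 162), (224, 162)]
[(305, 162), (306, 163), (307, 163), (308, 162), (309, 163), (310, 163), (311, 164), (312, 166), (313, 171), (314, 176), (315, 178), (316, 170), (317, 155), (318, 144), (319, 140), (320, 133), (321, 123), (322, 124), (323, 128), (324, 126), (325, 125), (326, 123), (327, 119), (328, 113), (329, 109)]
208.5 208 [34.]
208.5 210 [33.]
208.5 212 [32.]
208.5 214 [31.]
208.5 216 [30.]
208.5 312 [-28.8]
208.5 314 [-30.4]
208.5 316 [-31.9]
208.5 318 [-33.5]
208.5 320 [-35.1]
206 208 [32.9]
206 210 [31.9]
206 212 [30.9]
206 214 [29.9]
206 216 [28.9]
206 312 [-31.1]
206 314 [-32.7]
206 316 [-34.3]
206 318 [-35.9]
206 320 [-37.6]
```

```bash
python3 - <<'E'
from h import *
a=cv2.imread('pics/top7.png');b=cv2.imread('pics/top0.png')
w=cv2.imread('pics/w6.png');s=cv2.imread('pics/s6.png')
A=cv2.resize(w[180:330,185:330],None,fx=4,fy=4,interpolation=2)
B=cv2.resize(a[170:235,230:320],(200,150),interpolation=2)
o=np.zeros((600,790,3),np.uint8);o[:,:580]=A;o[:150,590:]=B
cv2.imwrite('pics/m7.png',o)
E
```

```text
(no output)
```

View pics/m7.png

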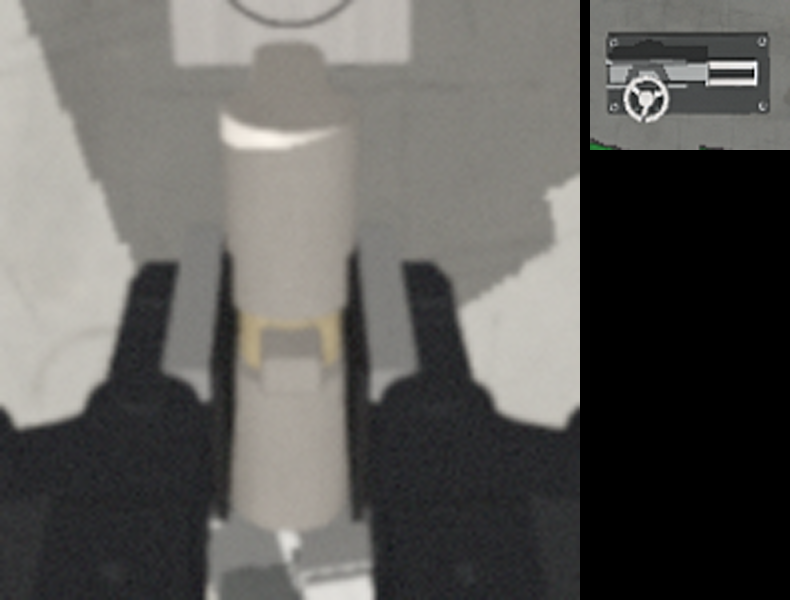

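The cylinder hangs upright and centred: ends at +31.7 and −32.3 mm along tool x, tail symmetric below. The top inset shows the slot empty and the clamp open. One tiny lateral trim, then I hand it in.

```bash
python3 -m crank '[[[0.02,-0.02,0,0,0,0,10],[0,0,0,0,0,0,10],[0,0,0,0,0,0,10],[0,0,0,0,0,0,10],[0,0,0,0,0,0,10],[0,0,0,0,0,0,10],[0,0,0,0,0,0,10],[0,0,0,0,0,0,10]]]'
python3 -c "
from rig import *
print(finish_job())"
```

```text
time_s: 22.55
eef_pos: [577.2, 178.9, 191.8]
ee_rot: [0.0, 0.78, 0.626, 0.0]
force: [0.5, 0.3, -2.4]
grip_width: 0.162
grip_force: 58.8
the job is handed in; nothing more can be done
None
```

The job is handed in at 22.6 s: the wheel was turned in one grasp until its torque rose at the stop, and by my measurements the cylinder is held upright within about 1 mm of the lens axis above the ring, end face to the lens. No verdict came back.

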